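# Press a snap cap home with a ratchet capping press

### The arm

A 6-joint arm with a two-finger parallel gripper is mounted at the origin on the work surface. World frame = base frame: x ahead of the robot, y to its left, z up, the work surface at z = 0. Lengths are in m, angles in rad, forces in N, time in s.
With the tool pointing down it reaches from about 0.325 to 0.775 m from the base axis. Payload 5.5 kg.
Tool frame: the origin (TCP) lies between the finger pads; the fingertips stand 8 mm ahead of it and the grasp point (between the pads) lies 11 mm behind it (tcp_to_tips is the distance from the TCP to the fingertips, in m); z points along the fingers, y is the line along which they close (so a half turn about z gives the same grasp; the last joint's range is limited). The gripper opens to 88 mm and grips with 3 to 60 N. Pads are 20 mm wide; open, the fingers measure 115 mm over their backs; the gripper's body (75 mm by 178 mm) begins 61 mm behind the grasp point.
Start: joints at [-1.22, 0.091, 1.231, -0, 1.82, -0.057], TCP at [0.238, -0.551, 0.231] pointing down, gripper open.
Joint ranges: [-2.87, 2.87], [-0.86, 2.18], [0.17, 2.46], [-1.51, 4.65], [0.06, 2.69], [-2.65, 2.65]. Speed limits (rad/s): [2.57, 2.57, 3.01, 3.14, 3.14, 3.14].

### API

Orientations are given as a unit quaternion [w, x, y, z].
In Python, from bench import * gives the robot as it stands. Calls block until the motion is done:
- move_to(position, orientation): joint-space move of the TCP to a pose.
- move_l(position, speed=0.15, orientation=None): straight line of the TCP; orientation=None keeps the orientation; speed is the mean speed in m/s.
- movej(angles): joint-space move.
- gripper_open() and close(): open the fingers fully, or close them until they stop; the grip force is fixed at half the most.
- hold(seconds).
- inverse_kinematics(position, orientation): joint angles nearest the present ones, or None.
- state(): the state.
- get_image(name): name is "scene" or "top"; returns a dict with "frame" (384x512x3 uint8, blue, green, red), "depth" (384x512 float32, m along the optical axis (not along the pixel's ray), 0 where there is no reading), "camera_matrix" (3x3 intrinsics, pixels), "view" (4x4, takes a point from world to camera coordinates). Camera axes: x right, y up, looking along -z (the intrinsics and any distortion apply to the point x, -y, -z); pixel columns grow to the right and rows downward; lengths in m; the calibration is good to about 2 mm. A picture is of the moment at which its call begins.
A pose or a line that the arm cannot do raises IKError and nothing moves.
- job_done(): hands the job in; it is judged then, once.
The state is a dict: "time": time; "joint_pos": joint angles; "dq": joint speeds; "joint_torque": joint torques, N m; "ee_pos": TCP position; "ee_rot": TCP orientation; "ft_force": force on the tool from outside, world axes, zero at the start; "moment": the same for the moment, N m; "finger_gap": finger opening in m; "finger_force": force on a finger pad.
Only numpy, scipy, OpenCV 4.12 (cv2) and the standard library are available. Lean on these libraries where they do the work, as an engineer would, in place of code of your own. Each camera call takes 0.05 s, during which the arm holds its last target. There are 200 camera calls.

### The job

The milk bottle in the bench capping press has its cap only started on the neck. Push the carriage in by its knob until it is fully home against its stop under the pressing head, then take hold of the lever and pump it in full short strokes, one ratchet tooth each, until the cap is fully home on the bottle and the lever comes up hard against a firm pull of about 18 N; stop there, because leaning on it much harder cracks the glass. Finally put the lever right up against its top stop and let go, having worked only by the knob and the lever, with the other bottles left standing where they are.

Things in the scene. Friction and masses are not known exactly. Their poses are not given: they have to be found in the camera images.
- press: Bench capping press fixed to the table: grey C-frame casting, base 210 x 190 x 20 mm, column on its left (+y), head 66 x 150 mm, 207 to 257 mm above the table. Origin on the table below the ram's axis; x points away from the robot (the way the carriage slides in), y left to the column, z up. Offsets below are in this frame, in mm.
- carriage (a joint): How far the carriage has been pushed in (m): 0 = pulled out to the front, 0.070 = home against the stop, with the bottle under the pressing head. It slides along the press's +x with about 3 N of friction and stays where it is left.
- carriage_knob (a point): Middle of the carriage's black knob: upright post 22 mm in diameter, 32 to 72 mm above the table; this point is 54 mm above the table. It stands on the front tongue (top 32 mm above the table), 100 mm in front of the bottle's axis: at press (-170, 0) with the carriage out, (-100, 0) home.
- bottle: 0.2 litre glass milk bottle, 56 mm in diameter, 110 mm tall to its mouth, neck 33 mm, about 0.4 kg, standing loose in a 14 mm high ring on the carriage. Origin at the centre of its underside, 32 mm above the table; z up along its axis.
- cap (a joint): How far the cap has been pressed down on the neck (m): 0 to 0.004 at the start, 0.010 = fully home on its seat. Blue press-on cap, 39 mm in diameter and 16 mm tall. It takes about 35 N at the pressing head to slide it and it stays where it is left.
- cap_top (a point): Centre of the cap's top: 122 mm above the bottle's underside with the cap joint at 0, 112 mm when home (144 mm above the table).
- ram: Upright square steel ram, 20 x 22 mm, with ratchet teeth 10 mm apart on its right (-y) face. A full lever stroke feeds it down 10 mm; its slide friction (14 N; it weighs 6 N) holds it, and it need not be raised again. Origin on its axis, 192 mm above the table fully up (its top 375 mm), 0 to 16 mm lower at the start.
- pad: Pressing head under the ram: steel disc 38 mm in diameter with a rubber face, on a spring of 30 N/mm, carried by a screwed stem whose setting varies and is stiff. Origin at the centre of its underside, 8.5 to 12 mm below the ram's origin when unloaded, so 20 to 40 mm above where the top of a home cap is.
- lever (a joint): Lever angle (rad): 0 = raised against its top stop, 0.38 = down on its bottom stop; starts at 0 to 0.35, stays where left. Raised to within 0.03 of the top its pawl takes the next tooth; going down it meets a tooth within 0.3 rad on the first stroke (which may feed less than a tooth), about 0.1 later. The cap comes home part way down a stroke, above the bottom stop.
- lever_pivot (a point): Lever's pivot axis (along the press's x), at press (0, 22, 280). Upward push at the grip to raise the lever: about 4.5 N. Downward: under 1 N idle, 2.5 N feeding the ram freely, 8 N sliding the cap. With the cap home 10 N at the grip presses it with about 55 N, 18 N with 83 N, 24 N with 110 N; the grip moves 5.2 times as far as the ram.
- lever_grip (a point): Middle of the lever's black grip: round bar 28 mm in diameter, 86 mm long, pointing to the press's -y (right), 187 mm from the pivot. With the lever at q it lies at press (0, 22 - 187 cos(0.19 - q), 280 + 187 sin(0.19 - q)): 315 mm above the table raised, 245 mm down. Free all round; pinch it from above, fingers on its +x and -x sides.
- full_a: Full capped bottle standing to the left of the press, 56 mm in diameter, 112 mm tall; to be left alone. Origin at the centre of its underside.
- full_b: Full capped bottle standing to the right of the press below the lever, 56 mm in diameter, 112 mm tall; to be left alone. Origin at the centre of its underside.
Not all that is in view belongs to the job. What is shaped like the bottle but yellow is not meant.

How it is judged:
By the outcome, as a careful person would: the job done as asked, in the order asked, and still so for the second after the job is handed in, with the robot touching nothing.
It also fails if it takes over 66 s, if anything falls off the work surface, if the arm or the gripper's body presses on something with over 40 N, if the wrist force passes 120 N, or if a joint passes its speed limit or range.

## Working session

There is one attempt and no reset: what is moved stays moved. The work goes in short steps, each a Python script; the robot and the scene stay as the last script left them, time stands still between calls to the robot, and variables do not carry over. Pictures are saved under pics/ and viewed, at most 10 in all, crops included, and the job is handed in when it is done.

```bash
ls; mkdir -p pics; python3 - <<'E'
from bench import *
import cv2,numpy as np
s=state();print(s)
for n in("scene","top"):
    d=get_image(n);cv2.imwrite(f"pics/{n}0.png",d["frame"]);np.savez(f"{n}0.npz",**d)
    print(n,d["camera_matrix"].tolist(),np.round(d["view"],4).tolist(),[k for k in d],(d["depth"]>0).mean())
E
```

```text
pics
{'time': 0.0, 'joint_pos': array([-1.21973093e+00,  9.18234251e-02,  1.23184563e+00,  1.11772141e-05,
        1.81982840e+00, -5.67250983e-02]), 'dq': array([3.50334658e-04, 1.61835751e-03, 3.22080001e-04, 1.04007708e-03,
       4.55947813e-05, 3.99207844e-04]), 'joint_torque': array([-6.80877001e-04, -4.46447074e+01, -4.06447041e+01,  6.97659398e-02,
        2.92646588e-02, -1.39063509e-04]), 'ee_pos': array([ 0.23783926, -0.55053755,  0.22955083]), 'ee_rot': array([-9.42899366e-04,  9.79284556e-01,  2.02486669e-01, -1.34300530e-04]), 'ft_force': array([ 0.17764421, -0.66272712,  0.21092853]), 'moment': array([-0.0256601 ,  0.00345642, -0.0128093 ]), 'finger_force': 0.0, 'finger_gap': 0.08806570039467196}
scene [[494.90729970184515, 0.0, 252.9617332326832], [0.0, 494.90729970184515, 196.88281585826735], [0.0, 0.0, 1.0]] [[-0.7722, 0.6353, 0.0069, 0.3672], [-0.5712, -0.699, 0.4303, 0.3145], [0.2782, 0.3283, 0.9027, -1.4078], [0.0, 0.0, 0.0, 1.0]] ['frame', 'depth', 'camera_matrix', 'view'] 0.99615478515625
top [[388.2883406692444, 0.0, 253.0498322957944], [0.0, 388.2883406692444, 190.64689312454456], [0.0, 0.0, 1.0]] [[-0.0293, -0.9995, -0.0095, 0.1124], [0.984, -0.0305, 0.1755, -0.605], [-0.1757, -0.0042, 0.9844, -1.0083], [0.0, 0.0, 0.0, 1.0]] ['frame', 'depth', 'camera_matrix', 'view'] 0.9960988362630209
```

View pics/scene0.png

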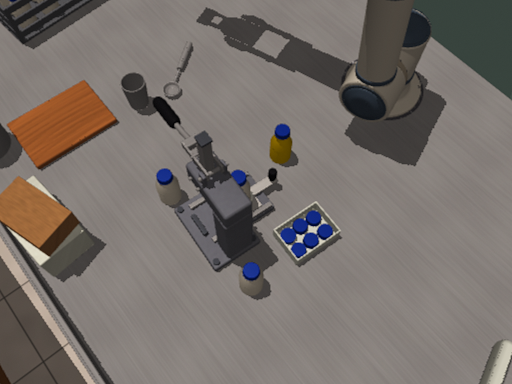

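View pics/top0.png

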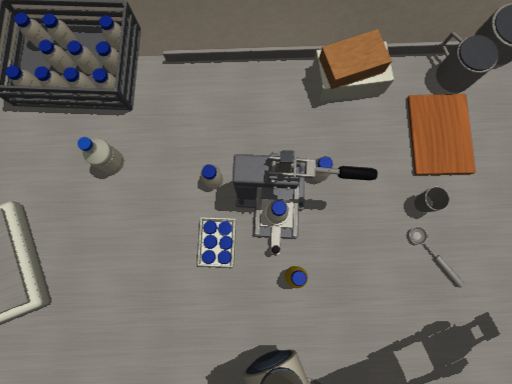

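The scene view shows the grip at (167,112), the knob at (272,175) and the bottle's cap at (238,178). In the top view they are at (358,173), (276,249) and (279,208). The yellow bottle, at top (298,277), stands close to the knob.

```bash
cat > h.py <<'E'
import numpy as np,cv2
def ray(d,p):
    K,V=d["camera_matrix"],d["view"];R,t=V[:3,:3],V[:3,3]
    v=np.linalg.inv(K)@[p[0],p[1],1]; return -R.T@t, R.T@(v*[1,-1,-1])
def tri(a,p,b,q):
    c1,v1=ray(a,p);c2,v2=ray(b,q)
    s=np.linalg.lstsq(np.c_[v1,-v2],c2-c1,rcond=None)[0]
    x,y=c1+s[0]*v1,c2+s[1]*v2; return (x+y)/2,np.linalg.norm(x-y)
def cloud(d):
    h,w=d["depth"].shape;u,v=np.meshgrid(np.arange(w),np.arange(h))
    c,_=ray(d,(0,0)); K=d["camera_matrix"];R=d["view"][:3,:3]
    P=np.stack([(u-K[0,2])/K[0,0],-(v-K[1,2])/K[1,1],-np.ones_like(u)],-1)*d["depth"][...,None]
    return c+P@R
def onplane(d,p,z):
    c,v=ray(d,p);return c+v*(z-c[2])/v[2]
def blob(m,near,r):
    n,l,s,c=cv2.connectedComponentsWithStats(m.astype(np.uint8))
    k=[i for i in range(1,n) if s[i,4]>8 and np.hypot(*(c[i]-near))<r]
    k=max(k,key=lambda i:s[i,4]); return l==k,c[k],s[k]
E
python3 - <<'E'
from h import *
S=dict(np.load("scene0.npz"));T=dict(np.load("top0.npz"))
np.set_printoptions(precision=4,suppress=True)
dark=lambda d:d["frame"].max(-1)<42
blue=lambda d:(d["frame"][...,0]>90)&(d["frame"][...,2]<60)&(d["frame"][...,1]<70)
for nm,f,ps,pt in(("grip",dark,(167,112),(358,173)),("knob",dark,(272,175),(276,249)),("cap",blue,(238,178),(279,208)),
  ("fulla",blue,(251,271),(209,171)),("fullb",blue,(165,176),(326,163)),("yel",blue,(282,131),(299,278))):
    ms,cs,ss=blob(f(S),ps,12);mt,ct,st=blob(f(T),pt,12)
    print(nm,cs,ss,ct,st,*tri(S,cs,T,ct))
    for d,m in((S,ms),(T,mt)):
        X=cloud(d)[m];X=X[np.isfinite(X).all(1)]
        print("  ",np.percentile(X,[3,50,97],axis=0).tolist() and np.percentile(X,[3,50,97],axis=0).round(3).tolist())
        if nm=="grip":
            Y=X[X[:,2]>.15];u=np.linalg.svd(Y-Y.mean(0))[2][0];print("axis",u,Y.mean(0))
E
```

```text
grip [165.3513 111.1769] [153  97  27  31 390] [357.2564 172.9068] [338 166  39  14 429] [ 0.6032 -0.1371  0.2667] 0.0019925400763429906
   [[0.593, -0.172, 0.266], [0.607, -0.131, 0.276], [0.618, -0.097, 0.281]]
axis [0.2284 0.5843 0.7787] [ 0.6073 -0.1298  0.2792]
   [[0.59, -0.173, 0.264], [0.6, -0.134, 0.274], [0.614, -0.098, 0.28]]
axis [-0.086  -0.9937 -0.0725] [ 0.6011 -0.1345  0.2734]
knob [272.1605 174.1605] [269 169   8  12  81] [274.9762 249.5   ] [272 246   7   8  42] [0.4474 0.0403 0.0583] 0.0008888153977966857
   [[0.44, 0.033, 0.034], [0.45, 0.043, 0.071], [0.458, 0.048, 0.077]]
   [[0.439, 0.033, 0.05], [0.447, 0.041, 0.071], [0.455, 0.049, 0.075]]
cap [238.5845 176.0634] [231 170  15  14 142] [278.7089 207.1709] [272 201  14  14 158] [0.5464 0.0327 0.156 ] 0.0016585001995510233
   [[0.532, 0.017, 0.149], [0.545, 0.033, 0.152], [0.557, 0.047, 0.157]]
   [[0.533, 0.016, 0.146], [0.548, 0.032, 0.151], [0.563, 0.047, 0.154]]
fulla [250.7418 269.6854] [243 262  17  16 213] [208.6642 170.6788] [202 165  14  13 137] [0.6537 0.2079 0.1143] 0.00010604152619050603
   [[0.638, 0.193, 0.109], [0.654, 0.208, 0.114], [0.669, 0.223, 0.117]]
   [[0.64, 0.192, 0.109], [0.654, 0.207, 0.112], [0.669, 0.223, 0.116]]
fullb [163.7086 174.9073] [157 169  15  13 151] [325.1468 162.1468] [319 157  13  11 109] [ 0.6662 -0.0956  0.1169] 0.00037001169705411604
   [[0.65, -0.112, 0.111], [0.666, -0.097, 0.114], [0.68, -0.083, 0.118]]
   [[0.654, -0.111, 0.109], [0.668, -0.097, 0.112], [0.679, -0.081, 0.116]]
yel [282.1314 129.6642] [275 124  15  12 137] [298.8312 277.6169] [292 271  15  14 154] [ 0.3757 -0.0119  0.1255] 1.9756926349100792e-05
   [[0.36, -0.027, 0.12], [0.374, -0.012, 0.124], [0.389, 0.002, 0.128]]
   [[0.36, -0.027, 0.119], [0.375, -0.013, 0.122], [0.39, 0.002, 0.125]]
```

```bash
cat >> h.py <<'E'
YAW=-0.086
U=np.array([np.cos(YAW),np.sin(YAW),0]);W=np.array([-np.sin(YAW),np.cos(YAW),0])
O=np.array([0.6165,0.0275,0])
def quat(psi): return np.array([0,np.cos(psi/2),np.sin(psi/2),0])  # tool x at yaw psi, pointing down
def press(x,y,z): return O+U*x+W*y+np.array([0,0,z])
E
python3 - <<'E'
from bench import *
from h import *
np.set_printoptions(precision=4,suppress=True)
K=np.array([.4475,.041,0])
q=min((quat(YAW),quat(YAW+np.pi)),key=lambda q:abs(inverse_kinematics(K+[0,0,.2],q)[5]) if inverse_kinematics(K+[0,0,.2],q) is not None else 9)
move_to([.40,-.15,.25],q); move_to(K+[0,0,.20],q)
move_l(K+[0,0,.052],.15); print(state()["ft_force"],state()["joint_pos"])
close(); s=state(); print(s["finger_gap"],s["finger_force"],s["ft_force"],s["time"])
b=s["ft_force"]
p=np.array(s["ee_pos"]);p[2]=.052
for d in np.r_[.06,np.arange(.063,.080,.0015)]:
    move_l(p+U*d,.06); s=state(); f=(s["ft_force"]-b)@U
    print(d,round((s["ee_pos"]-p)@U,4),f,(s["ft_force"]-b)@W)
    if f<-13: break
print(s["time"])
for n in("scene","top"):
    d=get_image(n);np.savez(f"{n}1.npz",**d)
    cv2.imwrite(f"pics/{n}1.png",d["frame"])
E
```

```text
[-0.242   0.3963 -0.2332] [ 0.0154 -0.2882  1.9004 -0.0001  1.5275 -1.4692]
0.02156946497625848 30.00004340952728 [-0.479  -6.3616  0.011 ] 4.7333
0.06 0.0603 0.6910691125930201 5.842343853557129
0.063 0.063 -1.453619178328421 7.09931054278334
0.0645 0.0644 -2.682116416550726 8.098703650978216
0.066 0.0661 -2.3804064984583015 8.42529082925495
0.0675 0.0677 -1.8167078338135765 8.8544764918283
0.069 0.0692 -1.719756223688014 8.589984362011979
0.07050000000000001 0.07 -4.866561598797655 9.384067219346274
0.07200000000000001 0.0701 -11.10912721504608 10.79381428998437
0.07350000000000001 0.0701 -18.693934415069975 9.345244124521875
7.8833
```

```bash
python3 - <<'E'
from bench import *
from h import *
np.set_printoptions(precision=4,suppress=True)
s=state();p=np.array(s["ee_pos"]);p[2]=.052
move_l(p+U*.0008,.05); gripper_open(); move_l(p+[0,0,.20]-U*.02,.2)
cand=[quat(YAW+np.pi/2),quat(YAW-np.pi/2)]
G=np.array([.602,-.135,.267])
w=np.array([.47,-.15,.37])
J=[inverse_kinematics(w,q) for q in cand]; print(J)
q=cand[int(np.argmin([9 if j is None else abs(j[5]) for j in J]))]
move_to(w,q); move_to(G+[0,0,.10],q)
T=get_image("top");S=get_image("scene");np.savez("top2.npz",**T);np.savez("scene2.npz",**S)
cv2.imwrite("pics/both2.png",np.vstack([cv2.resize(np.hstack([S["frame"],T["frame"]]),(800,300))]))
blue=lambda d:(d["frame"][...,0]>90)&(d["frame"][...,2]<60)&(d["frame"][...,1]<70)
dark=lambda d:d["frame"].max(-1)<42
for n,d,p in(("scene",S,(240,200)),("top",T,(277,223))):
    try:_,c,st=blob(dark(d),p,22);print(n,"knob",c,st,onplane(d,c,.06))
    except Exception as e:print(n,e)
print(state()["time"],state()["ee_pos"],state()["ft_force"],press(-.1,0,.06))
E
```

```text
[array([-0.3779, -0.1181,  1.1863, -0.    ,  2.0734, -0.2919]), None]
scene knob [248.6389 187.8333] [244 182  10  13 108] [0.5168 0.0331 0.06  ]
top knob [276.6296 222.7593] [273 219   9   8  54] [0.5177 0.0335 0.06  ]
12.2917 [ 0.6013 -0.1348  0.3678] [-0.9754 -0.5866 -0.1516] [0.5169 0.0361 0.06  ]
```

View pics/both2.png

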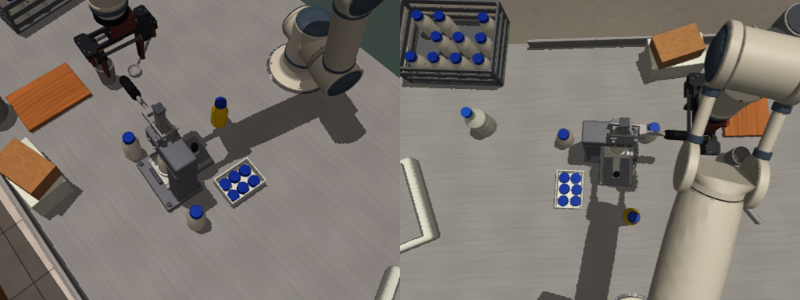

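The knob now reads (0.517, 0.033), 70 mm further in than before. It came up hard against the stop and the bottles still stand, so I'll take the lever.

```bash
cat > lev.py <<'E'
from bench import *
from h import *
import json
np.set_printoptions(precision=4,suppress=True)
L=.187
def P(q,c): # c: [x,y,z] of TCP at q=0
    a=.19-q; return np.array(c)+W*(-L*(np.cos(a)-np.cos(.19)))+np.array([0,0,L*(np.sin(a)-np.sin(.19))])
def qof(z,c): return .19-np.arcsin(np.clip((z-c[2])/L+np.sin(.19),-1,1))
def fz(b,n=3):
    v=[]
    for _ in range(n): v.append(state()["ft_force"][2]); hold(.02)
    return np.mean(v)-b
E
python3 - <<'E'
from lev import *
G=np.array([.602,-.135,.256])
move_l(G,.15); b=state()["ft_force"][2]; close(); s=state()
print(s["finger_gap"],s["finger_force"],s["ft_force"],b,s["ee_pos"])
p=np.array(s["ee_pos"]); q0=.19+np.arcsin((.280-(p[2]+.011))/L); print("q0",q0)
c=p-(P(q0,np.zeros(3)))
q=q0
while q>-.06:
    q-=.05 if q>.07 else .012
    move_l(P(q,c),.12); f=fz(b); s=state(); print(round(q,3),round(qof(s["ee_pos"][2],c),3),f,s["ft_force"][:2])
    if f<-9: break
print("top z",s["ee_pos"],s["time"])
# rebase: present = q 0
c2=s["ee_pos"]; json.dump({"c":list(map(float,c2)),"b":float(b)},open("c.json","w"))
E
```

```text
0.027280415861967756 29.99951273202896 [ 4.6844 -0.1078 -1.2926] 0.6851697785271949 [ 0.6026 -0.1351  0.256 ]
q0 0.2597329102356947
0.21 0.208 -0.5358040790829957 [ 1.892  -0.3219]
0.16 0.16 -1.182265709184732 [ 3.0031 -2.18  ]
0.11 0.11 -2.1258494258100136 [ 2.3205 -2.6878]
0.06 0.059 -2.000796842916576 [ 2.4067 -3.5976]
0.048 0.051 -4.432617062673874 [ 3.6133 -4.192 ]
0.036 0.039 -4.852244712582684 [ 4.4163 -4.0585]
0.024 0.028 -4.415999790611224 [ 4.0457 -3.7243]
0.012 0.016 -4.728268692446494 [ 3.2046 -4.332 ]
-0.0 0.004 -5.518663572694407 [ 4.0992 -3.667 ]
-0.012 -0.009 -5.2292087539587175 [ 2.9174 -3.7668]
-0.024 -0.021 -5.12747577934346 [ 3.8435 -3.882 ]
-0.036 -0.025 -9.296576791225107 [ 3.6128 -4.9937]
top z [ 0.6029 -0.1313  0.3089] 17.75
```

```bash
cat >> lev.py <<'E'
def down(c,b):
    q=0.
    while True:
        q+=dq if q else .08
        move_l(P(q,c),.12); f=fz(b,2); s=state(); qa=qof(s["ee_pos"][2],c)
        print("D %.3f %.3f %.1f"%(q,qa,f),end=" | ")
        if f>17 : return "hard",qa,f
        if qa>.36 and f>11.5: return "bottom",qa,f
        if q>.43: return "nostop",qa,f
        dq=.04 if f<3.8 and q<.32 else (.015 if f<11 else .006)
def up(c,b,qs):
    q=qs
    while True:
        q=.03 if q>.06 else q-.012
        move_l(P(q,c),.15); f=fz(b,2); s=state(); print("U %.3f %.3f %.1f"%(q,qof(s["ee_pos"][2],c),f),end=" | ")
        if f<-8.5 or q<-.06: print(s["time"]); return s["ee_pos"].copy()
dq=.04
def load(): d=json.load(open("c.json")); return np.array(d["c"]),d["b"]
def save(c,b): json.dump({"c":list(map(float,c)),"b":float(b)},open("c.json","w"))
E
python3 - <<'E'
from lev import *
c,b=load(); r=down(c,b); print("\n",r,state()["time"],state()["finger_gap"])
if r[0]=="bottom":
    c=up(c,b,r[1]); save(c,b); print(c)
E
```

```text
D 0.080 0.084 -5.1 | D 0.120 0.122 -3.0 | D 0.160 0.163 -3.2 | D 0.200 0.205 -3.9 | D 0.240 0.245 -3.9 | D 0.280 0.283 -2.9 | D 0.320 0.322 -1.9 | D 0.335 0.334 0.8 | D 0.350 0.350 1.9 | D 0.365 0.367 1.8 | D 0.380 0.375 5.5 | D 0.395 0.376 13.3 | 
 ('bottom', np.float64(0.37582461678332), np.float64(13.269718898416768)) 21.1917 0.02734349348676673
U 0.030 0.038 -1.5 | U 0.018 0.030 -5.0 | U 0.006 0.020 -6.6 | U -0.006 0.009 -6.5 | U -0.018 -0.000 -8.4 | U -0.030 -0.001 -14.1 | 23.2417
[ 0.6029 -0.1302  0.3091]
```

```bash
python3 - <<'E'
from lev import *
c,b=load(); b=.2
for i in range(3):
    r=down(c,b); print("\n",r,state()["time"],state()["finger_gap"])
    if r[0]!="bottom": print("held",fz(b,8)); break
    c=up(c,b,r[1]); save(c,b); print(c)
    if state()["time"]>50: break
E
```

```text
D 0.080 0.091 -3.8 | D 0.120 0.126 -2.5 | D 0.160 0.163 -1.6 | D 0.200 0.203 -1.5 | D 0.240 0.243 -1.2 | D 0.280 0.284 -1.5 | D 0.320 0.324 -1.4 | D 0.335 0.336 1.1 | D 0.350 0.351 1.5 | D 0.365 0.367 2.3 | D 0.380 0.375 6.2 | D 0.395 0.375 14.0 | 
 ('bottom', np.float64(0.3751344637569326), np.float64(13.973759176212193)) 26.7083 0.027079492827803035
U 0.030 0.038 -1.4 | U 0.018 0.031 -4.0 | U 0.006 0.022 -5.6 | U -0.006 0.011 -5.6 | U -0.018 0.001 -6.3 | U -0.030 0.000 -12.7 | 28.7583
[ 0.603  -0.1292  0.309 ]
D 0.080 0.094 -3.1 | D 0.120 0.129 -2.2 | D 0.160 0.168 -1.4 | D 0.200 0.207 -1.2 | D 0.240 0.247 -1.2 | D 0.280 0.287 -1.7 | D 0.320 0.327 -1.5 | D 0.335 0.338 0.4 | D 0.350 0.353 1.5 | D 0.365 0.368 1.6 | D 0.380 0.373 7.8 | D 0.395 0.373 16.0 | 
 ('bottom', np.float64(0.3731231229076872), np.float64(15.991953329996804)) 32.225 0.026863166957478295
U 0.030 0.038 -0.9 | U 0.018 0.032 -3.5 | U 0.006 0.023 -5.2 | U -0.006 0.012 -4.9 | U -0.018 0.001 -6.3 | U -0.030 0.000 -11.6 | 34.275
[ 0.6031 -0.1282  0.309 ]
D 0.080 0.096 -3.9 | D 0.120 0.131 -2.6 | D 0.160 0.169 -1.3 | D 0.200 0.209 -1.6 | D 0.240 0.246 -0.4 | D 0.280 0.280 3.5 | D 0.320 0.317 4.9 | D 0.335 0.327 7.1 | D 0.350 0.341 8.2 | D 0.365 0.355 9.0 | D 0.380 0.369 8.8 | D 0.395 0.372 15.6 | 
 ('bottom', np.float64(0.37173333808374964), np.float64(15.637879911682232)) 37.7417 0.0269448702906044
U 0.030 0.036 0.6 | U 0.018 0.029 -1.7 | U 0.006 0.021 -4.6 | U -0.006 0.011 -5.1 | U -0.018 0.002 -6.5 | U -0.030 0.001 -13.0 | 39.7917
[ 0.6031 -0.1274  0.3088]
```

```bash
python3 - <<'E'
from lev import *
c,b=load(); b=.2
for i in range(2):
    r=down(c,b); print("\n",r,state()["time"],state()["finger_gap"])
    if r[0]!="bottom": print("held",fz(b,8)); break
    c=up(c,b,r[1]); save(c,b); print(c)
E
```

```text
D 0.080 0.087 0.8 | D 0.120 0.119 4.2 | D 0.135 0.129 6.8 | D 0.150 0.142 7.5 | D 0.165 0.156 8.1 | D 0.180 0.171 8.6 | D 0.195 0.186 8.2 | D 0.210 0.200 8.7 | D 0.225 0.213 9.6 | D 0.240 0.225 11.4 | D 0.246 0.229 12.9 | D 0.252 0.233 14.2 | D 0.258 0.238 14.6 | D 0.264 0.243 14.3 | D 0.270 0.248 16.2 | D 0.276 0.253 16.3 | D 0.282 0.258 16.9 | D 0.288 0.263 16.7 | D 0.294 0.268 17.8 | 
 ('hard', np.float64(0.26751482987433467), np.float64(17.817936064523614)) 45.25 0.02716647071616001
held 18.3808274647865
```

It came up hard at 18.4 N held, with the lever at about q = 0.27, above the bottom stop. Ram travel below first contact was about 10 mm, less 2.8 mm of spring, which gives about 7 mm of cap travel. That matches the measured start. Next I'll raise the lever and let go.

```bash
python3 - <<'E'
from lev import *
c,b=load(); b=.2
e=up(c,b,.26); print(e)
gripper_open(); s=state(); print(s["ft_force"],s["ee_pos"])
move_l(s["ee_pos"]+np.array([0,0,.12]),.2); 
p=s["ee_pos"]; move_l([.42,-.25,p[2]+.12],.25)
print(state()["time"])
for n in("scene","top"):
    d=get_image(n);np.savez(f"{n}3.npz",**d); globals()[n]=d
cv2.imwrite("pics/both3.png",cv2.resize(np.hstack([scene["frame"][60:310,100:350],top["frame"][100:350,180:430]]),(800,400)))
dark=lambda d:d["frame"].max(-1)<42
try:
    for d,ps in((scene,(163,95)),(top,(360,170))):
        m,cc,st=blob(dark(d),ps,25);X=cloud(d)[m];print(cc,st,np.percentile(X,[3,50,97],axis=0))
except Exception as x: print(x)
blue=lambda d:(d["frame"][...,0]>90)&(d["frame"][...,2]<60)&(d["frame"][...,1]<70)
for nm,ps in(("a",(251,271)),("b",(165,176)),("y",(282,131))): print(nm,blob(blue(scene),ps,15)[1])
E
```

```text
U 0.030 0.037 -0.7 | U 0.018 0.031 -2.3 | U 0.006 0.023 -4.1 | U -0.006 0.013 -5.2 | U -0.018 0.003 -6.4 | U -0.030 0.002 -12.7 | 47.3083
[ 0.6031 -0.127   0.3084]
[-1.2826  0.9536 -0.5792] [ 0.6032 -0.1262  0.3143]
50.125
[162.3545  97.0752] [148  79  30  38 505] [[ 0.592  -0.169   0.3127]
 [ 0.6063 -0.1298  0.3263]
 [ 0.6176 -0.0947  0.3358]]
[362.3237 167.0944] [342 161  42  13 519] [[ 0.5901 -0.169   0.3138]
 [ 0.6011 -0.1312  0.3253]
 [ 0.6153 -0.0944  0.334 ]]
a [250.7028 269.684 ]
b [163.7086 174.9073]
y [282.7627 132.4576]
```

View pics/both3.png

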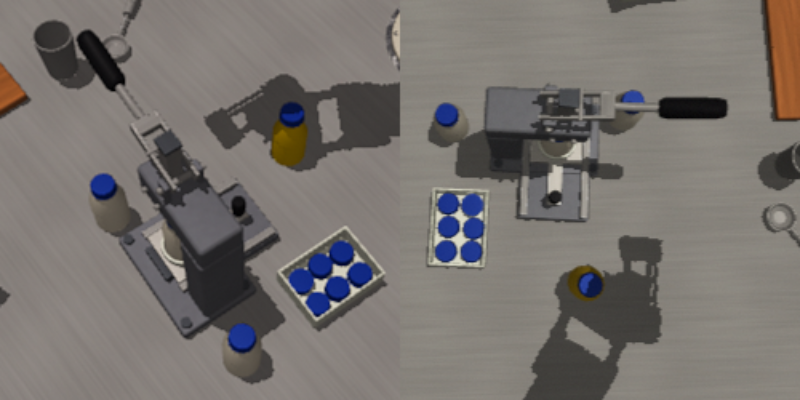

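The grip surface is up to 0.326 m, about 51 mm above its start. That agrees with the top-stop contact. Knob, bottles and yellow bottle (top view ≈ (299,278), as before) are where they should be.

```bash
python3 -c "
from bench import *
print(job_done())"
```

```text
the job is handed in; nothing more can be done
None
```

I handed the job in at about 50 s. The carriage is home, and the lever came up hard at about 18.4 N, part way down a stroke. The lever is back against its top stop and released, and the other bottles have not moved. The pressing head hides the cap, so I judged it home from the force and the ram travel (about 7 mm), not by sight.

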